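Find the pushbutton that still snaps and put the guard ring on it

ROBOT

A 7-joint arm with a two-finger parallel gripper is mounted at the origin on the work surface. World frame = base frame: x ahead of the robot, y to its left, z up, the work surface at z = 0. Lengths are in m, angles in rad, forces in N, time in s.
With the tool pointing down it reaches from about 0.4 to 0.75 m from the base axis. Payload 19.5 kg.
Tool frame: the origin (TCP) lies at the very end of the fingers, on their centre line; the grasp point (between the pads) lies 19 mm behind it; z points along the fingers, y is the line along which they close (so a half turn about z gives the same grasp; the last joint's range is limited). The gripper opens to 85 mm and grips with 20 to 120 N. Pads are 22 mm wide; open, the fingers measure 114 mm over their backs; the gripper's body (76 mm by 85 mm) begins 54 mm behind the grasp point. The pads swing forward as they close: fully open they stand 13 mm farther back than shut.
Start: joints at [-1.268, 0.707, -0.028, 1.485, 0.022, 0.951, -0.075], TCP at [0.194, 0.541, 0.231] pointing down, gripper open.
Joint ranges: [-2.71, 2.71], [-0.32, 2.16], [-1.57, 1.52], [0, 2.45], [-1.46, 4.6], [0, 2.02], [-2.83, 2.83]. Speed limits (rad/s): [1.89, 1.89, 2.57, 2.57, 3.01, 3.01, 3.01].

INTERFACE

Orientations are given as a rotation vector (axis times angle).
In Python, from bench import manip gives the robot as it stands.
- The arm moves only by the tool drive_tool, never from a script. Its argument "motion" is one flat list of numbers, 6 for each row, row after row: the shift along the tool's x, y, z in m, then the turn, a rotation vector about the tool's x, y, z in degrees. A call has 1 to 5 rows; each row shifts and turns the commanded pose from where the row before left it, along the tool's axes as they then stand; what a row does not reach is not made up. A row lasts 1/8 s, in which the tool goes at most 62.5 mm and 10.7 degrees, less where a joint would pass 70% of its speed; a pose out of reach is approached as far as the arm can. A call with a gripper value outside its range is refused whole. "claw" is the opening, from 0 (shut) to 1 (fully open), set as the call begins (left out, the last holds). The fingers move at their own pace and stop on an object; the grip force is fixed at half the most. Time passes only in rows, so rows that do not move let the fingers close. It gives the time, the measured TCP pose, the force, the opening and the grip force at its end, in the units of the state.
- manip.state(): the state, without advancing time (a new reading comes with each control period).
- manip.get_image(name): name is "side" or "top" or "wrist"; returns a dict with "image" (420x560x3 uint8, red, green, blue), "range_z" (420x560 float32, m along the optical axis (not along the pixel's ray), 0 where there is no reading), "camera_matrix" (3x3 intrinsics, pixels), "T" (4x4, takes a point from camera to world coordinates). Camera axes: x right, y down, z forward; pixel columns grow to the right and rows downward; lengths in m; the calibration is good to about 2 mm. The wrist camera is an equidistant fisheye: a pixel r from the principal point sees the ray r / f radians off the axis. A picture is of the moment at which its call begins.
- manip.close_job(): hands the job in; it is judged then, once.
The state is a dict: "clock": time; "joint_pos": joint angles; "qvel": joint speeds; "effort": joint torques, N m; "ee_pos": TCP position; "tcp_rot": TCP orientation; "contact_force": force on the tool from outside, world axes, zero at the start; "torque": the same for the moment, N m; "opening": finger opening in m; "grip_force": force on a finger pad.
Only numpy, scipy, OpenCV 4.12 (cv2) and the standard library are available. Lean on these libraries where they do the work, as an engineer would, in place of code of your own. Each camera call takes 0.05 s, during which the arm holds its last target. There are 200 camera calls.

TASK

One of the three red buttons on the test panel still has its snap; the other two have gone soft. Press them slowly with a closed fingertip, gently (never with more than about 10 N), until you feel one snap over and stay in, then slip the green guard ring over that button so that it lies flat on the panel around it, and let go. Leave the other things on the bench where they are.

Things in the scene. Friction and masses are not known exactly. Their poses are not given: they have to be found in the camera images.
- panel: Fixed test panel, a flat grey box 130 (x) by 270 (y) by 60 mm high with a white deck, three red buttons in a row along its y axis, 80 mm apart. Origin at the centre of its underside, z up; the white deck is 60 mm above the origin.
- place1 (a point): Point on the white deck at the axis of button 1 (panel frame: x 0, y +80 mm). Round the button lies an aluminium bezel, 27 mm across and 3 mm high, over which the ring passes.
- place2 (a point): Point on the white deck at the axis of button 2 (panel frame: x 0, y 0 mm). Round the button lies an aluminium bezel, 27 mm across and 3 mm high, over which the ring passes.
- place3 (a point): Point on the white deck at the axis of button 3 (panel frame: x 0, y -80 mm). Round the button lies an aluminium bezel, 27 mm across and 3 mm high, over which the ring passes.
- key1 (a joint): Button 1, at place1: red round cap 20 mm across, flat top 12 mm above the deck at value 0. The value is how far it has gone in (m), straight down, end 6.5 mm. Buttons 1 to 3 look alike. Free play comes first (0 to 1.6 mm, different on each, under 0.5 N), then the switch inside resists. Both kinds of switch meet a hard stop 3.7 mm after the free play.
- key2 (a joint): Button 2, at place2, like button 1. A sound switch (one of the three, a different one each time) climbs to 5 or 6 N over 2.2 mm after the free play, then its resistance collapses to nothing within 0.4 mm more (the snap, complete 2.6 mm after the free play), and the cap stays in where the finger left it; let go sooner, it comes back out.
- key3 (a joint): Button 3, at place3, like button 1. A soft switch (two of the three) only climbs slowly, from about 1 N to 2 or 2.5 N, then meets the hard stop, with no collapse, and pushes the cap back out when let go, to within 1.6 mm of where it began.
- guard_mid (a point): Centre (half-way up) of the loose green plastic guard ring, a plain tube 44 mm outside, 32 mm inside, 22 mm high, 40 g, standing on the bench top with its axis (z) upright. Either end may be down.
- guard_spare: Bystander: orange ring of the same size (not the one to use). Origin at its underside.
- driver: Bystander: screwdriver lying on the bench.
- wrench: Bystander: wrench lying on the bench.
- jar: Bystander: clear jar with blue cap, 56 mm across, 70 mm high.
- spool: Bystander: metal spool, 60 mm across, 40 mm high.
- partsbox: Bystander: clear parts box, 110 by 80 by 35 mm.
- meter: Bystander: yellow multimeter lying flat, 150 by 75 by 35 mm.
Not all that is in view belongs to the job. What is shaped like the part that bears guard_mid but black, brown or purple is not meant.

How it is judged:
By the outcome, as a careful person would: the job done as asked, in the order asked, and still so for the second after the job is handed in, with the robot touching nothing.
It also fails if it takes over 70 s, if anything falls off the work surface, if the arm or the gripper's body presses on something with over 40 N, if the wrist force passes 120 N, or if a joint passes its speed limit or range.

## Working session

There is one attempt and no reset: what is moved stays moved. The work goes in short steps, Python scripts to look and compute and a tool call to move; the robot and the scene stay as the last step left them, time stands still between calls to the robot, and variables do not carry over. Pictures are saved under pics/ and viewed, at most 10 in all, crops included, and the job is handed in when it is done.

Besides the shell and the picture viewer there is one more tool, called as name(argument=value, ...), one argument or row to a line, values as JSON. drive_tool: Moves the arm, as the interface text tells. Its arguments: {"type":"object","properties":{"motion":{"type":"array"},"claw":{"type":"number"}},"required":["motion"]}

```bash
mkdir -p pics; ls; cat > h.py <<'E'
import numpy as np, cv2
from bench import manip
def grab(n,save=None):
    d=manip.get_image(n)
    if save: cv2.imwrite('pics/'+save,d['image'][:,:,::-1])
    return d
def world(d,u,v,z=None):
    K=d['camera_matrix'];z=d['range_z'][v,u] if z is None else z
    p=np.stack([(u-K[0,2])/K[0,0]*z,(v-K[1,2])/K[1,1]*z,z],-1)
    return p@d['T'][:3,:3].T+d['T'][:3,3]
def cloud(d):
    v,u=np.mgrid[:420,:560]; return world(d,u,v)
E
python3 - <<'E'
from h import *
d=grab('top','top1.png'); np.savez('top1.npz',**d)
s=manip.state()
for k in s: print(k,np.round(s[k],3))
P=cloud(d); hsv=cv2.cvtColor(d['image'],cv2.COLOR_RGB2HSV)
for nm,lo,hi in [('green',(40,80,40),(85,255,255)),('red',(0,150,80),(5,255,255)),('red2',(174,150,80),(180,255,255))]:
    m=cv2.inRange(hsv,lo,hi); n,l,st,c=cv2.connectedComponentsWithStats(m)
    for i in range(1,n):
        if st[i,4]>15:
            q=P[(l==i)&(d['range_z']>0)]; print(nm,st[i],c[i].round(1),q.mean(0).round(4) if len(q) else '',q.max(0).round(4) if len(q) else '',q.min(0).round(4) if len(q) else '')
E
```

```text
pics
clock 0.05
joint_pos [-1.268  0.707 -0.028  1.485  0.022  0.951 -0.075]
qvel [ 0.001  0.003 -0.    -0.001  0.    -0.001  0.   ]
effort [ 3.0000e-03 -8.8526e+01  1.2380e+00 -2.3675e+01  1.7000e-02  5.0000e-03
 -0.0000e+00]
ee_pos [0.194 0.541 0.231]
tcp_rot [-5.390e-01 -3.095e+00  2.000e-03]
contact_force [-0.045 -0.323 -0.175]
torque [-0.028 -0.019  0.025]
grip_force 0.0
opening 0.085
green [175 230  13  13  85] [181.1 236.4] [0.459  0.2959 0.0137] [0.4821 0.3195 0.0352] [ 0.4388  0.2729 -0.0076]
red [294 124   7  28 177] [296.9 137.5] [ 0.8144 -0.1202  0.0221] [ 0.8641 -0.1094  0.0379] [ 0.765  -0.1322  0.0075]
red [254 202   5   5  21] [256. 204.] [0.5714 0.0267 0.072 ] [0.5788 0.0334 0.0773] [0.5643 0.0193 0.0605]
red [277 204   5   5  18] [278.9 206.3] [ 0.5636 -0.0536  0.0692] [ 0.5716 -0.0469  0.0746] [ 0.5573 -0.061   0.0599]
red [300 207   5   5  19] [301.6 208.8] [ 0.5546 -0.1329  0.0722] [ 0.5612 -0.127   0.0777] [ 0.5469 -0.1413  0.0615]
```

View pics/top1.png

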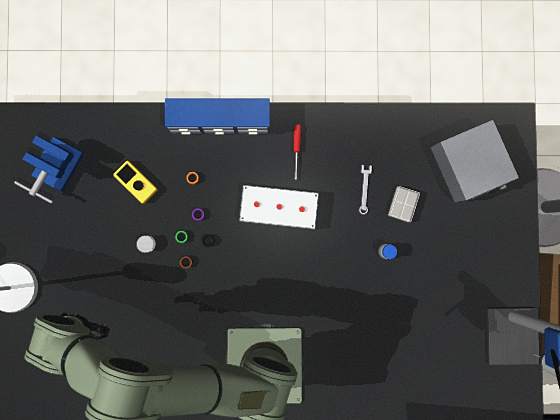

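The top view shows the panel at about (280,207) with buttons at (256,204), (279,206) and (302,209). The green ring is at (181,237), with the black, brown and purple rings around it. I'll move above button 1 with the fingers closed.

drive_tool(
  motion=[-0.048, -0.0324, 0.002, 0, 0, 0, -0.048, -0.0324, 0.002, 0, 0, 0, -0.048, -0.0324, 0.002, 0, 0, 0, -0.048, -0.0324, 0.002, 0, 0, 0, -0.048, -0.0324, 0.002, 0, 0, 0],
  claw=0,
)

```text
clock: 0.68
ee_pos: [0.3662, 0.3059, 0.2211]
tcp_rot: [-0.539, -3.095, 0.001]
contact_force: [1.4, 0.3, -0.9]
opening: 0.0003
grip_force: 0.0
```

drive_tool(
  motion=[-0.048, -0.0324, 0.002, 0, 0, 0, -0.048, -0.0324, 0.002, 0, 0, 0, -0.048, -0.0324, 0.002, 0, 0, 0, -0.048, -0.0324, 0.002, 0, 0, 0, -0.048, -0.0324, 0.002, 0, 0, 0],
)

```text
clock: 1.3
ee_pos: [0.5374, 0.0722, 0.211]
tcp_rot: [-0.539, -3.095, 0.0]
contact_force: [1.3, 0.5, 0.5]
opening: 0.0004
grip_force: 0.0
```

drive_tool(
  motion=[-0.048, -0.032, 0.01, 0, 0, 0, 0, 0, 0, 0, 0, 0],
)

```text
clock: 1.55
ee_pos: [0.5718, 0.0234, 0.1999]
tcp_rot: [-0.547, -3.092, 0.003]
contact_force: [-0.4, 1.5, 0.4]
opening: -0.0002
grip_force: 0.0
```

```bash
cat >> h.py <<'E'
from scipy.spatial.transform import Rotation as Ro
def tool(target,s=None):
    s=s or manip.state(); R=Ro.from_rotvec(s['tcp_rot'])
    return R.inv().apply(np.array(target)-s['ee_pos'])
def fworld(d,u,v,zw):
    "fisheye pixel -> world point on plane z=zw"
    K=d['camera_matrix'];a=(np.asarray(u)-K[0,2])/K[0,0];b=(np.asarray(v)-K[1,2])/K[1,1];t=np.hypot(a,b)+1e-12
    r=np.stack([np.sin(t)*a/t,np.sin(t)*b/t,np.cos(t)],-1)@d['T'][:3,:3].T;o=d['T'][:3,3]
    return o+r*((zw-o[2])/r[...,2])[...,None]
def blobs(d,kind,zw,amin=40):
    h=cv2.cvtColor(d['image'],cv2.COLOR_RGB2HSV)
    m={'red':cv2.inRange(h,(0,150,60),(6,255,255))|cv2.inRange(h,(173,150,60),(180,255,255)),'green':cv2.inRange(h,(40,80,40),(85,255,255))}[kind]
    n,l,st,c=cv2.connectedComponentsWithStats(m)
    for i in range(1,n):
        if st[i,4]>amin:
            print(kind,st[i],c[i].round(1),fworld(d,c[i][0],c[i][1],zw).round(4))
E
python3 - <<'E'
from h import *
s=manip.state();print(s['clock'],s['ee_pos'].round(4),s['tcp_rot'].round(3),s['contact_force'].round(2),s['joint_pos'].round(2),s['opening'])
d=grab('wrist','w1.png');print(d['camera_matrix'],d['T'].round(3));blobs(d,'red',.072)
E
```

```text
1.55 [0.5718 0.0234 0.1999] [-5.470e-01 -3.092e+00  3.000e-03] [-0.37  1.47  0.36] [-0.03  0.74 -0.14  1.54  0.12  0.88  1.01] -0.0002215797669750975
[[325.1922621    0.         276.80344215]
 [  0.         325.1922621  207.41664539]
 [  0.           0.           1.        ]] [[ 0.343  0.891  0.298  0.495]
 [ 0.939 -0.325 -0.111  0.051]
 [-0.002  0.317 -0.948  0.343]
 [ 0.     0.     0.     1.   ]]
red [271 184  21  22 383] [281.1 194.7] [0.5703 0.0265 0.072 ]
red [186 205  21  21 353] [196.2 215. ] [ 0.5617 -0.052   0.072 ]
red [115 223  20  20 296] [124.6 232.6] [ 0.5533 -0.1301  0.072 ]
```

View pics/w1.png

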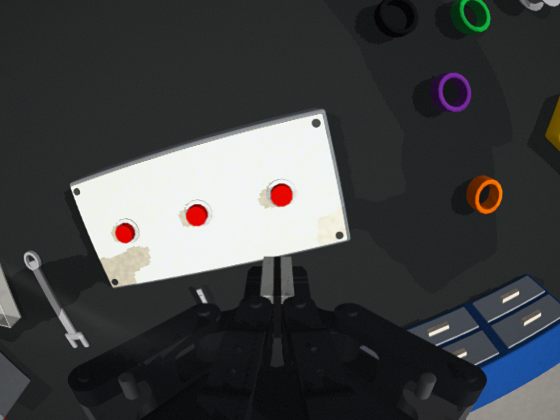

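The wrist view shows red caps at (281,195), (196,215) and (125,233), with the closed fingertips near (277,262). Spacing measures 79 mm, which agrees with the 80 mm given. Descending to just above button 1.

drive_tool(
  motion=[0.0024, 0.0023, 0.04, 0, 0, 0, 0, 0, 0.05, 0, 0, 0, 0, 0, 0.03, 0, 0, 0, 0, 0, 0.004, 0, 0, 0, 0, 0, 0, 0, 0, 0],
)

```text
clock: 2.22
ee_pos: [0.5697, 0.0311, 0.0783]
tcp_rot: [0.538, 3.094, 0.0]
contact_force: [0.4, -0.5, 1.3]
opening: -0.0
grip_force: 0.0
```

drive_tool(
  motion=[0, 0, 0.001, 0, 0, 0, 0, 0, 0.0005, 0, 0, 0, 0, 0, 0.0, 0, 0, 0],
)

```text
clock: 2.6
ee_pos: [0.5695, 0.0306, 0.0761]
tcp_rot: [0.539, 3.095, -0.0]
contact_force: [-0.1, 0.3, -0.4]
opening: -0.0
grip_force: 0.0
```

drive_tool(
  motion=[0, 0, 0.0005, 0, 0, 0, 0, 0, 0.0005, 0, 0, 0, 0, 0, 0.0, 0, 0, 0],
)

```text
clock: 2.98
ee_pos: [0.5694, 0.0306, 0.0747]
tcp_rot: [-0.539, -3.095, 0.0]
contact_force: [0.6, -0.2, -0.6]
opening: -0.0001
grip_force: 0.0
```

drive_tool(
  motion=[-0.0022, -0.0036, 0, 0, 0, 0, 0, 0, 0.0006, 0, 0, 0, 0, 0, 0.0, 0, 0, 0],
)

```text
clock: 3.35
ee_pos: [0.5703, 0.0264, 0.0742]
tcp_rot: [-0.539, -3.095, 0.0]
contact_force: [1.1, -0.5, -0.6]
opening: -0.0003
grip_force: 0.0
```

drive_tool(
  motion=[0, 0, 0.0005, 0, 0, 0, 0, 0, 0.0005, 0, 0, 0, 0, 0, 0.0, 0, 0, 0],
)

```text
clock: 3.72
ee_pos: [0.5703, 0.0265, 0.0732]
tcp_rot: [-0.539, -3.095, 0.0]
contact_force: [-0.0, -0.7, 0.6]
opening: 0.0001
grip_force: 0.0
```

drive_tool(
  motion=[0, 0, 0.0005, 0, 0, 0, 0, 0, 0.0005, 0, 0, 0, 0, 0, 0.0, 0, 0, 0],
)

```text
clock: 4.1
ee_pos: [0.5703, 0.0264, 0.0722]
tcp_rot: [-0.539, -3.095, 0.0]
contact_force: [0.7, -0.9, -0.1]
opening: -0.0002
grip_force: 0.0
```

drive_tool(
  motion=[0, 0, 0.0004, 0, 0, 0, 0, 0, 0.0004, 0, 0, 0, 0, 0, 0.0, 0, 0, 0],
)

```text
clock: 4.47
ee_pos: [0.5703, 0.0265, 0.0713]
tcp_rot: [-0.539, -3.095, 0.0]
contact_force: [0.1, 0.1, -0.5]
opening: -0.0002
grip_force: 0.0
```

drive_tool(
  motion=[0, 0, 0.0004, 0, 0, 0, 0, 0, 0.0004, 0, 0, 0, 0, 0, 0.0, 0, 0, 0],
)

```text
clock: 4.85
ee_pos: [0.5703, 0.0264, 0.0706]
tcp_rot: [0.539, 3.095, -0.0]
contact_force: [-0.1, -0.4, 0.7]
opening: -0.0
grip_force: 0.2
```

drive_tool(
  motion=[0, 0, 0.0003, 0, 0, 0, 0, 0, 0.0003, 0, 0, 0, 0, 0, 0.0, 0, 0, 0],
)

```text
clock: 5.22
ee_pos: [0.5703, 0.0264, 0.07]
tcp_rot: [0.539, 3.095, -0.0]
contact_force: [1.1, -0.0, 1.0]
opening: -0.0001
grip_force: 0.2
```

drive_tool(
  motion=[0, 0, 0.0003, 0, 0, 0, 0, 0, 0.0003, 0, 0, 0, 0, 0, 0.0, 0, 0, 0],
)

```text
clock: 5.6
ee_pos: [0.5703, 0.0264, 0.0694]
tcp_rot: [-0.539, -3.095, 0.0]
contact_force: [1.0, -0.1, 0.7]
opening: 0.0002
grip_force: 0.3
```

drive_tool(
  motion=[0, 0, 0.0003, 0, 0, 0, 0, 0, 0.0002, 0, 0, 0, 0, 0, 0.0, 0, 0, 0],
)

```text
clock: 5.98
ee_pos: [0.5703, 0.0264, 0.0689]
tcp_rot: [-0.539, -3.095, 0.0]
contact_force: [-1.0, -0.1, 1.9]
opening: -0.0003
grip_force: 0.4
```

drive_tool(
  motion=[0, 0, 0.0003, 0, 0, 0, 0, 0, 0.0002, 0, 0, 0, 0, 0, 0.0, 0, 0, 0],
)

```text
clock: 6.35
ee_pos: [0.5703, 0.0264, 0.0684]
tcp_rot: [-0.539, -3.095, 0.0]
contact_force: [0.4, 0.2, 1.1]
opening: 0.0001
grip_force: 0.4
```

drive_tool(
  motion=[0, 0, 0.0003, 0, 0, 0, 0, 0, 0.0, 0, 0, 0],
)

```text
clock: 6.6
ee_pos: [0.5703, 0.0264, 0.0681]
tcp_rot: [-0.539, -3.095, 0.0]
contact_force: [-0.2, -0.2, 1.4]
opening: 0.0
grip_force: 0.5
```

drive_tool(
  motion=[0, 0, 0.0003, 0, 0, 0, 0, 0, 0.0, 0, 0, 0],
)

```text
clock: 6.85
ee_pos: [0.5703, 0.0264, 0.0678]
tcp_rot: [-0.539, -3.095, 0.0]
contact_force: [0.4, 0.5, 0.5]
opening: 0.0001
grip_force: 0.5
```

drive_tool(
  motion=[0, 0, 0.0003, 0, 0, 0, 0, 0, 0.0, 0, 0, 0],
)

```text
clock: 7.1
ee_pos: [0.5703, 0.0264, 0.0675]
tcp_rot: [0.539, 3.095, -0.0]
contact_force: [-0.8, 0.6, 1.5]
opening: 0.0004
grip_force: 0.5
```

drive_tool(
  motion=[0, 0, 0.0003, 0, 0, 0, 0, 0, 0.0, 0, 0, 0],
)

```text
clock: 7.35
ee_pos: [0.5703, 0.0264, 0.0672]
tcp_rot: [-0.539, -3.095, 0.0]
contact_force: [0.5, -0.0, 0.6]
opening: -0.0002
grip_force: 0.6
```

drive_tool(
  motion=[0, 0, 0.0003, 0, 0, 0, 0, 0, 0.0, 0, 0, 0],
)

```text
clock: 7.6
ee_pos: [0.5703, 0.0264, 0.0669]
tcp_rot: [-0.539, -3.095, 0.0]
contact_force: [-0.6, -0.2, 2.0]
opening: 0.0001
grip_force: 1.1
```

Button 1 climbed to only about 2 N and met its stop near z 0.067, so it's soft. Next is button 2.

drive_tool(
  motion=[0, 0, -0.012, 0, 0, 0, -0.0092, -0.0384, 0, 0, 0, 0, -0.0092, -0.0383, 0, 0, 0, 0, 0, 0, 0.003, 0, 0, 0, 0, 0, 0, 0, 0, 0],
)

```text
clock: 8.22
ee_pos: [0.5618, -0.0513, 0.0762]
tcp_rot: [0.539, 3.095, 0.001]
contact_force: [0.8, 0.4, 0.1]
opening: -0.0001
grip_force: 0.0
```

drive_tool(
  motion=[0, 0, 0.002, 0, 0, 0, 0, 0, 0.001, 0, 0, 0, 0, 0, 0, 0, 0, 0],
)

```text
clock: 8.6
ee_pos: [0.5617, -0.0516, 0.0728]
tcp_rot: [-0.538, -3.095, 0.0]
contact_force: [-0.3, 0.1, 0.8]
opening: -0.0001
grip_force: 0.0
```

drive_tool(
  motion=[0, 0, 0.0005, 0, 0, 0, 0, 0, 0.0005, 0, 0, 0, 0, 0, 0.0, 0, 0, 0],
)

```text
clock: 8.98
ee_pos: [0.5617, -0.052, 0.0719]
tcp_rot: [-0.539, -3.095, 0.0]
contact_force: [-0.1, 0.1, 0.7]
opening: -0.0
grip_force: 0.0
```

drive_tool(
  motion=[0, 0, 0.0004, 0, 0, 0, 0, 0, 0.0003, 0, 0, 0, 0, 0, 0.0, 0, 0, 0],
)

```text
clock: 9.35
ee_pos: [0.5617, -0.052, 0.0712]
tcp_rot: [-0.539, -3.095, 0.0]
contact_force: [-0.4, -0.4, -0.3]
opening: 0.0
grip_force: 0.0
```

drive_tool(
  motion=[0, 0, 0.0003, 0, 0, 0, 0, 0, 0.0003, 0, 0, 0, 0, 0, 0.0, 0, 0, 0],
)

```text
clock: 9.72
ee_pos: [0.5617, -0.052, 0.0706]
tcp_rot: [-0.539, -3.095, 0.0]
contact_force: [-0.8, 0.0, 0.4]
opening: -0.0005
grip_force: 0.2
```

drive_tool(
  motion=[0, 0, 0.0003, 0, 0, 0, 0, 0, 0.0003, 0, 0, 0, 0, 0, 0.0, 0, 0, 0],
)

```text
clock: 10.1
ee_pos: [0.5617, -0.052, 0.07]
tcp_rot: [-0.539, -3.095, 0.0]
contact_force: [0.3, 0.6, 0.5]
opening: 0.0002
grip_force: 0.4
```

drive_tool(
  motion=[0, 0, 0.0003, 0, 0, 0, 0, 0, 0.0003, 0, 0, 0, 0, 0, 0.0, 0, 0, 0],
)

```text
clock: 10.48
ee_pos: [0.5617, -0.052, 0.0694]
tcp_rot: [-0.539, -3.095, 0.0]
contact_force: [0.1, 1.0, 0.4]
opening: -0.0
grip_force: 0.5
```

drive_tool(
  motion=[0, 0, 0.0003, 0, 0, 0, 0, 0, 0.0002, 0, 0, 0, 0, 0, 0.0, 0, 0, 0],
)

```text
clock: 10.85
ee_pos: [0.5617, -0.052, 0.0689]
tcp_rot: [0.539, 3.095, -0.0]
contact_force: [-0.2, -0.6, 1.7]
opening: 0.0001
grip_force: 0.6
```

drive_tool(
  motion=[0, 0, 0.0003, 0, 0, 0, 0, 0, 0.0002, 0, 0, 0, 0, 0, 0.0, 0, 0, 0],
)

```text
clock: 11.22
ee_pos: [0.5617, -0.052, 0.0684]
tcp_rot: [-0.539, -3.095, 0.0]
contact_force: [0.3, 0.4, 0.8]
opening: -0.0001
grip_force: 0.7
```

drive_tool(
  motion=[0, 0, 0.0003, 0, 0, 0, 0, 0, 0.0001, 0, 0, 0, 0, 0, 0, 0, 0, 0],
)

```text
clock: 11.6
ee_pos: [0.5617, -0.052, 0.068]
tcp_rot: [-0.539, -3.095, 0.0]
contact_force: [-0.2, -0.1, 2.1]
opening: -0.0002
grip_force: 0.8
```

drive_tool(
  motion=[0, 0, 0.0003, 0, 0, 0, 0, 0, 0.0001, 0, 0, 0, 0, 0, 0, 0, 0, 0],
)

```text
clock: 11.98
ee_pos: [0.5617, -0.052, 0.0676]
tcp_rot: [-0.539, -3.095, 0.0]
contact_force: [-0.1, 0.2, 1.6]
opening: 0.0
grip_force: 0.9
```

Button 2 also climbs slowly to about 2 N over 3.2 mm with no collapse, so it's soft too. Next is button 3.

drive_tool(
  motion=[0, 0, -0.012, 0, 0, 0, -0.0092, -0.0382, 0, 0, 0, 0, -0.0093, -0.0381, 0, 0, 0, 0, 0, 0, 0.003, 0, 0, 0, 0, 0, 0, 0, 0, 0],
)

```text
clock: 12.6
ee_pos: [0.5534, -0.1293, 0.0769]
tcp_rot: [0.538, 3.095, 0.001]
contact_force: [0.3, 0.0, 0.3]
opening: -0.0002
grip_force: 0.0
```

drive_tool(
  motion=[0, 0, 0.002, 0, 0, 0, 0, 0, 0.0016, 0, 0, 0, 0, 0, 0, 0, 0, 0],
)

```text
clock: 12.98
ee_pos: [0.5533, -0.1297, 0.0729]
tcp_rot: [-0.538, -3.095, 0.0]
contact_force: [-0.6, -0.0, -0.0]
opening: 0.0003
grip_force: 0.0
```

drive_tool(
  motion=[0, 0, 0.0006, 0, 0, 0, 0, 0, 0.0005, 0, 0, 0, 0, 0, 0.0, 0, 0, 0],
)

```text
clock: 13.35
ee_pos: [0.5533, -0.13, 0.0719]
tcp_rot: [-0.539, -3.095, 0.0]
contact_force: [0.4, -0.4, -0.8]
opening: -0.0001
grip_force: 0.0
```

drive_tool(
  motion=[0, 0, 0.0004, 0, 0, 0, 0, 0, 0.0003, 0, 0, 0, 0, 0, 0.0, 0, 0, 0],
)

```text
clock: 13.72
ee_pos: [0.5533, -0.13, 0.0712]
tcp_rot: [-0.539, -3.095, 0.0]
contact_force: [-0.5, 0.9, 0.4]
opening: 0.0002
grip_force: 0.2
```

drive_tool(
  motion=[0, 0, 0.0003, 0, 0, 0, 0, 0, 0.0003, 0, 0, 0, 0, 0, 0.0, 0, 0, 0],
)

```text
clock: 14.1
ee_pos: [0.5533, -0.13, 0.0706]
tcp_rot: [0.539, 3.095, -0.0]
contact_force: [-0.5, 1.0, 0.3]
opening: 0.0002
grip_force: 0.2
```

drive_tool(
  motion=[0, 0, 0.0003, 0, 0, 0, 0, 0, 0.0003, 0, 0, 0, 0, 0, 0.0, 0, 0, 0],
)

```text
clock: 14.48
ee_pos: [0.5533, -0.1301, 0.07]
tcp_rot: [0.539, 3.095, -0.0]
contact_force: [0.4, 0.2, 1.5]
opening: -0.0001
grip_force: 0.5
```

drive_tool(
  motion=[0, 0, 0.0003, 0, 0, 0, 0, 0, 0.0002, 0, 0, 0, 0, 0, 0.0, 0, 0, 0],
)

```text
clock: 14.85
ee_pos: [0.5533, -0.13, 0.0695]
tcp_rot: [0.539, 3.095, -0.0]
contact_force: [0.3, 0.3, 2.3]
opening: 0.0001
grip_force: 1.3
```

drive_tool(
  motion=[0, 0, 0.0003, 0, 0, 0, 0, 0, 0.0002, 0, 0, 0, 0, 0, 0.0, 0, 0, 0],
)

```text
clock: 15.22
ee_pos: [0.5533, -0.13, 0.069]
tcp_rot: [0.539, 3.095, -0.0]
contact_force: [-0.7, 0.5, 3.7]
opening: 0.0002
grip_force: 1.7
```

drive_tool(
  motion=[0, 0, 0.0003, 0, 0, 0, 0, 0, 0.0001, 0, 0, 0, 0, 0, 0, 0, 0, 0],
)

```text
clock: 15.6
ee_pos: [0.5533, -0.13, 0.0685]
tcp_rot: [-0.539, -3.095, 0.0]
contact_force: [-0.1, 0.1, -0.1]
opening: -0.0003
grip_force: 0.0
```

drive_tool(
  motion=[0, 0, 0.0003, 0, 0, 0, 0, 0, 0, 0, 0, 0],
)

```text
clock: 15.85
ee_pos: [0.5533, -0.13, 0.0683]
tcp_rot: [-0.539, -3.095, 0.0]
contact_force: [-0.3, -0.4, -0.5]
opening: -0.0001
grip_force: 0.0
```

Button 3 rose past 3.7 N, then collapsed to 0 N, so it's the sound one. I'll go slightly further to complete the snap, then lift and travel to the ring.

drive_tool(
  motion=[0, 0, 0.0003, 0, 0, 0, 0, 0, 0.0003, 0, 0, 0, 0, 0, 0, 0, 0, 0],
)

```text
clock: 16.23
ee_pos: [0.5533, -0.13, 0.0677]
tcp_rot: [-0.539, -3.095, 0.0]
contact_force: [0.2, -0.7, 0.8]
opening: 0.0002
grip_force: 0.2
```

drive_tool(
  motion=[0, 0, -0.04, 0, 0, 0, 0, 0, -0.05, 0, 0, 0, 0.01, 0.016, -0.04, 0, 0, 0, 0.029, 0.046, 0, 0, 0, 0, 0.029, 0.046, 0, 0, 0, 0],
)

```text
clock: 16.85
ee_pos: [0.5255, -0.0041, 0.1981]
tcp_rot: [0.54, 3.094, 0.0]
contact_force: [0.7, 1.9, 0.2]
opening: 0.0001
grip_force: 0.0
```

drive_tool(
  motion=[0.029, 0.046, 0, 0, 0, 0, 0.029, 0.046, 0, 0, 0, 0, 0.029, 0.046, 0, 0, 0, 0, 0.029, 0.046, 0, 0, 0, 0, 0.029, 0.046, 0, 0, 0, 0],
)

```text
clock: 17.48
ee_pos: [0.4665, 0.2618, 0.1978]
tcp_rot: [0.539, 3.095, -0.0]
contact_force: [0.6, -1.6, -0.1]
opening: -0.0002
grip_force: 0.0
```

drive_tool(
  motion=[0.019, 0.031, 0, 0, 0, 0, 0, 0, 0, 0, 0, 0],
  claw=0.72,
)

```text
clock: 17.73
ee_pos: [0.4585, 0.2982, 0.1975]
tcp_rot: [-0.533, -3.095, -0.001]
contact_force: [0.7, -0.3, -0.5]
opening: 0.036
grip_force: 0.0
```

```bash
python3 - <<'E'
from h import *
s=manip.state();print(s['clock'],s['ee_pos'].round(4),s['tcp_rot'].round(3),s['joint_pos'].round(2),s['opening'])
d=grab('wrist','w2.png');blobs(d,'green',.022);blobs(d,'green',.011);blobs(d,'red',.072)
E
```

```text
17.725 [0.4585 0.2982 0.1975] [-5.330e-01 -3.095e+00 -1.000e-03] [-0.58  0.71 -0.11  1.63  0.1   0.81  0.5 ] 0.03601198116778534
green [ 253  160   45   46 1096] [274.8 183.5] [0.4571 0.2957 0.022 ]
green [ 253  160   45   46 1096] [274.8 183.5] [0.4597 0.2947 0.011 ]
red [ 26 343   9  10  59] [ 30.2 347.7] [ 0.5503 -0.1225  0.072 ]
red [ 58 345  12  10  83] [ 63.4 349.1] [ 0.5607 -0.0478  0.072 ]
```

View pics/w2.png

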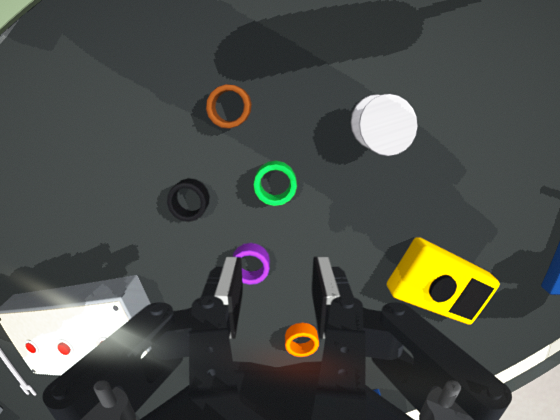

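The wrist view shows the green ring at (275,183), clear of the black (190,200), purple (250,264) and brown (229,106) rings and the spool (385,125). I'll come lower and look once more.

drive_tool(
  motion=[0, -0.0025, 0.05, 0, 0, 0, 0, 0, 0.05, 0, 0, 0, 0, 0, 0, 0, 0, 0, 0, 0, 0, 0, 0, 0],
)

```text
clock: 18.27
ee_pos: [0.4597, 0.2931, 0.0994]
tcp_rot: [0.54, 3.094, 0.001]
contact_force: [0.8, 0.1, 0.1]
opening: 0.0615
grip_force: 0.0
```

```bash
python3 - <<'E'
from h import *
s=manip.state();print(s['clock'],s['ee_pos'].round(4),s['tcp_rot'].round(3),s['opening'])
d=grab('wrist','w3.png');np.savez('w3.npz',**d);blobs(d,'green',.022)
h=cv2.cvtColor(d['image'],cv2.COLOR_RGB2HSV);m=cv2.inRange(h,(40,80,40),(85,255,255))
c=max(cv2.findContours(m,cv2.RETR_EXTERNAL,cv2.CHAIN_APPROX_NONE)[0],key=cv2.contourArea)[:,0]
w=fworld(d,c[:,0].astype(float),c[:,1].astype(float),.022)
print('outline at z.022',w.min(0).round(4),w.max(0).round(4),cv2.minEnclosingCircle((w[:,:2]*1e3).astype(np.float32)))
hs=cv2.convexHull(c);mm=np.zeros(m.shape,np.uint8);cv2.fillPoly(mm,[hs],255)
cc=[x[:,0] for x in cv2.findContours(255-m,cv2.RETR_CCOMP,cv2.CHAIN_APPROX_NONE)[0] if 100<cv2.contourArea(x)<20000]
for x in cc:
    w=fworld(d,x[:,0].astype(float),x[:,1].astype(float),.022);print('hole',cv2.minEnclosingCircle((w[:,:2]*1e3).astype(np.float32)))
E
```

```text
18.275 [0.4597 0.2931 0.0994] [5.400e-01 3.094e+00 1.000e-03] 0.06145727178867297
green [ 250  179   61   64 2195] [280.2 211.8] [0.4562 0.296  0.022 ]
outline at z.022 [0.432  0.2732 0.022 ] [0.4806 0.3179 0.022 ] ((456.2994689941406, 296.2456359863281), 24.305011749267578)
hole ((453.2314147949219, 296.9246826171875), 13.662753105163574)
hole ((456.3381652832031, 296.27581787109375), 25.04962158203125)
```

View pics/w3.png

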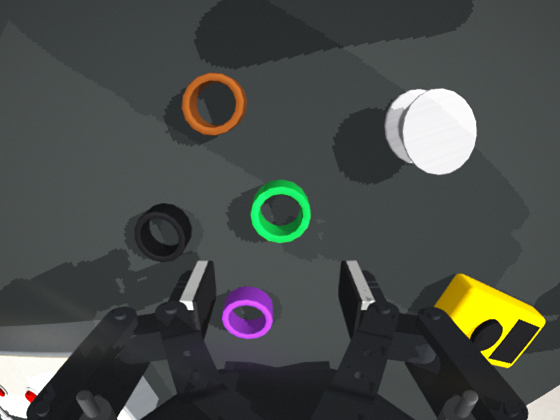

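The ring is at (280,212) between the pads. Correcting for its visible side wall, its centre is (0.458, 0.295), which agrees with the earlier measurement. Descending to grasp.

drive_tool(
  motion=[0.0022, 0.0017, 0.04, 0, 0, 0, 0, 0, 0.035, 0, 0, 0, 0, 0, 0.015, 0, 0, 0, 0, 0, 0.006, 0, 0, 0, 0, 0, 0, 0, 0, 0],
)

```text
clock: 18.95
ee_pos: [0.4578, 0.2959, 0.0026]
tcp_rot: [0.539, 3.094, 0.001]
contact_force: [0.6, 0.5, -0.1]
opening: 0.0612
grip_force: 0.0
```

drive_tool(
  motion=[0, 0, 0, 0, 0, 0, 0, 0, 0, 0, 0, 0, 0, 0, 0, 0, 0, 0, 0, 0, 0, 0, 0, 0],
  claw=0.35,
)

```text
clock: 19.45
ee_pos: [0.4578, 0.2959, 0.0031]
tcp_rot: [0.539, 3.094, 0.001]
contact_force: [-2.3, -1.4, 16.6]
opening: 0.0417
grip_force: 58.8
```

drive_tool(
  motion=[0, 0, -0.003, 0, 0, 0, 0, 0, -0.03, 0, 0, 0, 0, 0, -0.04, 0, 0, 0, 0, 0, -0.04, 0, 0, 0, 0, 0, 0, 0, 0, 0],
)

```text
clock: 20.08
ee_pos: [0.4584, 0.2963, 0.1175]
tcp_rot: [0.539, 3.092, 0.005]
contact_force: [-1.0, -0.2, -1.1]
opening: 0.0416
grip_force: 60.8
```

```bash
python3 - <<'E'
from h import *
s=manip.state();print(s['clock'],s['ee_pos'].round(4),s['tcp_rot'].round(3),s['opening'],s['grip_force'],s['contact_force'].round(1))
d=grab('wrist','w4.png');np.savez('w4.npz',**d)
E
```

```text
20.075 [0.4584 0.2963 0.1175] [0.539 3.092 0.005] 0.04159494259775588 60.7933297008276 [-1.  -0.2 -1.1]
```

View pics/w4.png

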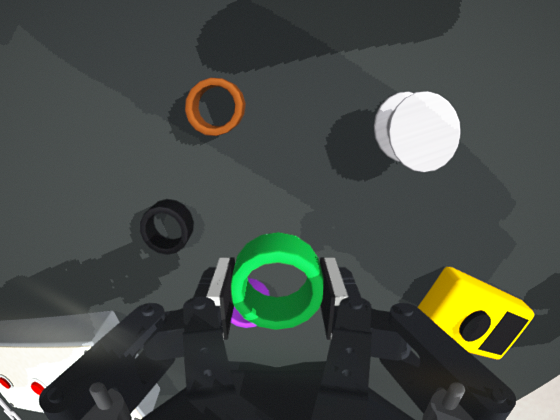

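The ring is held with its top rim at about (277,290), between the pads at (223,283) and (334,283). I'll check its tilt, centre offset and height from the range data, working in the tool frame.

```bash
cat >> h.py <<'E'
def fcloud(d):
    v,u=np.mgrid[:420,:560];K=d['camera_matrix'];a=(u-K[0,2])/K[0,0];b=(v-K[1,2])/K[1,1];t=np.hypot(a,b)+1e-12
    z=d['range_z'];p=np.stack([np.tan(t)*a/t*z,np.tan(t)*b/t*z,z],-1)
    return p@d['T'][:3,:3].T+d['T'][:3,3]
E
python3 - <<'E'
from h import *
d=np.load('w4.npz');s=manip.state()
h=cv2.cvtColor(d['image'],cv2.COLOR_RGB2HSV);m=(cv2.inRange(h,(40,80,40),(85,255,255))>0)&(d['range_z']>0)
P=fcloud(d)[m];R=Ro.from_rotvec(s['tcp_rot']);q=R.inv().apply(P-s['ee_pos'])*1e3   # tool frame mm
print(len(q),np.percentile(q,[1,5,50,95,99],0).round(1))
zt=np.percentile(q[:,2],3)
hh,e=np.histogram(q[:,2],20);print(hh,e.round(1))
rim=q[np.abs(q[:,2]-e[hh.argmax()]-0.5*(e[1]-e[0]))<2]
A=np.c_[rim[:,:2],np.ones(len(rim))];c=np.linalg.lstsq(A,rim[:,2],rcond=None)[0];print('rim plane',c.round(3),len(rim))
print(cv2.minEnclosingCircle(rim[:,:2].astype(np.float32)),np.percentile(rim,[2,98],0).round(1))
E
```

```text
5848 [[-64.7 -21.  -22. ]
 [-19.5 -18.6 -21.4]
 [ -1.2  -0.4 -18.3]
 [ 19.6  17.9  -1.1]
 [ 20.2  20.3 115.9]]
[3131 1136 1035  383    0    0    0    0    0    0    0    0    0    0
    0    0    0    2    0  161] [-24.3 -17.2 -10.1  -3.    4.1  11.2  18.3  25.3  32.4  39.5  46.6  53.7
  60.8  67.9  75.   82.   89.1  96.2 103.3 110.4 117.5]
rim plane [ 1.0000e-03 -1.0000e-03 -2.0549e+01] 2801
((-1.3435463905334473, -0.5703322887420654), 22.20807456970215) [[-20.9 -20.5 -21.9]
 [ 19.3  19.6 -18.9]]
```

The ring is level, its centre is about (-0.7, -0.4) mm from the tool axis, and its underside is roughly at TCP level. Carrying it to above button 3.

drive_tool(
  motion=[0, 0, -0.04, 0, 0, 0, -0.01, -0.015, -0.043, 0, 0, 0, -0.026, -0.0413, 0, 0, 0, 0, -0.028, -0.0445, 0, 0, 0, 0, -0.028, -0.0445, 0, 0, 0, 0],
)

```text
clock: 20.75
ee_pos: [0.4947, 0.1262, 0.1969]
tcp_rot: [-0.538, -3.094, 0.001]
contact_force: [0.7, -0.7, -0.3]
opening: 0.0414
grip_force: 60.9
```

drive_tool(
  motion=[-0.028, -0.0445, 0, 0, 0, 0, -0.028, -0.0445, 0, 0, 0, 0, -0.028, -0.0445, 0, 0, 0, 0, -0.028, -0.0445, 0, 0, 0, 0, -0.02, -0.032, 0, 0, 0, 0],
)

```text
clock: 21.38
ee_pos: [0.5478, -0.1168, 0.1967]
tcp_rot: [-0.541, -3.093, 0.001]
contact_force: [0.9, 0.3, 0.0]
opening: 0.0417
grip_force: 60.9
```

drive_tool(
  motion=[-0.01, -0.016, 0, 0, 0, 0, 0, 0, 0, 0, 0, 0, 0, 0, 0, 0, 0, 0],
)

```text
clock: 21.75
ee_pos: [0.552, -0.1312, 0.1975]
tcp_rot: [-0.536, -3.095, -0.001]
contact_force: [0.1, 0.9, -0.2]
opening: 0.0418
grip_force: 60.9
```

```bash
python3 - <<'E'
from h import *
s=manip.state();print(s['clock'],s['ee_pos'].round(4),s['tcp_rot'].round(3),s['opening'],s['grip_force'])
d=grab('wrist','w5.png');np.savez('w5.npz',**d)
blobs(d,'red',.072);blobs(d,'red',.068)
P=fcloud(d);h=cv2.cvtColor(d['image'],cv2.COLOR_RGB2HSV)
m=cv2.inRange(h,(0,150,60),(6,255,255))|cv2.inRange(h,(173,150,60),(180,255,255))
n,l,st,c=cv2.connectedComponentsWithStats(cv2.erode(m,np.ones((3,3))))
for i in range(1,n):
    if st[i,4]>30: print(c[i].round(),np.median(P[l==i],0).round(4))
E
```

```text
21.75 [ 0.552  -0.1312  0.1975] [-5.360e-01 -3.095e+00 -1.000e-03] 0.04176616217018421 60.93915347009897
red [434 152  20  21 312] [443.5 162.1] [0.5697 0.0237 0.072 ]
red [354 169  22  22 365] [364.6 179.7] [ 0.5614 -0.0544  0.072 ]
red [267 189  21  21 356] [276.7 199.1] [ 0.5524 -0.1324  0.072 ]
red [434 152  20  21 312] [443.5 162.1] [0.5711 0.0257 0.068 ]
red [354 169  22  22 365] [364.6 179.7] [ 0.5627 -0.0536  0.068 ]
red [267 189  21  21 356] [276.7 199.1] [ 0.5535 -0.1328  0.068 ]
[444. 162.] [0.5702 0.0243 0.071 ]
[365. 180.] [ 0.5616 -0.0542  0.0713]
[277. 199.] [ 0.5534 -0.1329  0.0681]
```

View pics/w5.png

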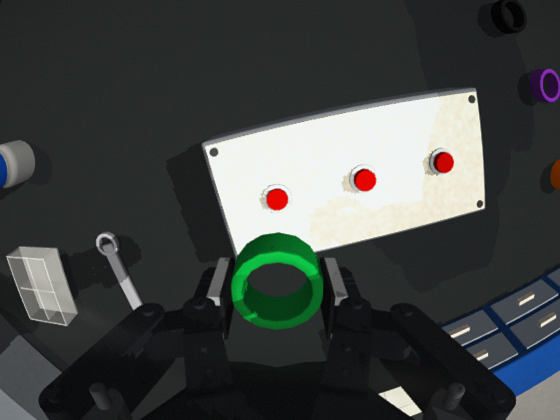

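Button 3, at (277,199), measures z 0.068 against 0.071 for the others, so it has stayed in. It's centred at (0.5534, -0.1329). Descending to just above it.

drive_tool(
  motion=[-0.001, -0.0006, 0.045, 0, 0, 0, 0, 0, 0.045, 0, 0, 0, 0, 0, 0.015, 0, 0, 0, 0, 0, 0, 0, 0, 0, 0, 0, 0, 0, 0, 0],
)

```text
clock: 22.42
ee_pos: [0.5536, -0.1337, 0.0943]
tcp_rot: [0.538, 3.093, -0.0]
contact_force: [0.6, -0.9, -0.4]
opening: 0.0415
grip_force: 60.9
```

```bash
python3 - <<'E'
from h import *
s=manip.state();print(s['clock'],s['ee_pos'].round(4),s['contact_force'].round(1),(tool([0.5529,-0.1322,0.0665])*1e3).round(2))
E
```

```text
22.425 [ 0.5536 -0.1337  0.0943] [ 0.6 -0.9 -0.4] [ 1.18  1.2  27.75]
```

drive_tool(
  motion=[0.0012, 0.0012, 0.01, 0, 0, 0, 0, 0, 0.01, 0, 0, 0, 0, 0, 0.004, 0, 0, 0, 0, 0, 0, 0, 0, 0],
)

```text
clock: 22.92
ee_pos: [0.5519, -0.1322, 0.0684]
tcp_rot: [-0.539, -3.094, 0.0]
contact_force: [0.5, 0.5, -1.0]
opening: 0.0416
grip_force: 60.9
```

drive_tool(
  motion=[0, 0, 0.001, 0, 0, 0, 0, 0, 0.001, 0, 0, 0, 0, 0, 0, 0, 0, 0],
)

```text
clock: 23.3
ee_pos: [0.5521, -0.1322, 0.0667]
tcp_rot: [0.539, 3.095, -0.0]
contact_force: [-0.1, 0.7, -0.1]
opening: 0.0417
grip_force: 60.9
```

drive_tool(
  motion=[0, 0, 0.001, 0, 0, 0, 0, 0, 0.0005, 0, 0, 0, 0, 0, 0, 0, 0, 0],
)

```text
clock: 23.68
ee_pos: [0.5521, -0.1322, 0.0652]
tcp_rot: [-0.539, -3.095, 0.0]
contact_force: [-0.3, 0.5, -0.3]
opening: 0.0418
grip_force: 60.9
```

drive_tool(
  motion=[-0.0007, 0.0003, 0.0005, 0, 0, 0, 0, 0, 0.0005, 0, 0, 0, 0, 0, 0, 0, 0, 0],
)

```text
clock: 24.05
ee_pos: [0.5528, -0.1322, 0.0642]
tcp_rot: [-0.539, -3.095, 0.0]
contact_force: [0.7, -0.6, 0.8]
opening: 0.0419
grip_force: 60.9
```

drive_tool(
  motion=[0, 0, 0.0005, 0, 0, 0, 0, 0, 0.0005, 0, 0, 0, 0, 0, 0, 0, 0, 0],
)

```text
clock: 24.42
ee_pos: [0.5528, -0.1322, 0.0632]
tcp_rot: [-0.539, -3.095, 0.0]
contact_force: [-0.9, 0.7, 1.2]
opening: 0.0415
grip_force: 61.1
```

drive_tool(
  motion=[0, 0, 0.0005, 0, 0, 0, 0, 0, 0, 0, 0, 0],
)

```text
clock: 24.68
ee_pos: [0.5528, -0.1322, 0.0632]
tcp_rot: [0.539, 3.095, -0.0]
contact_force: [-4.4, 0.7, 10.0]
opening: 0.0417
grip_force: 62.1
```

drive_tool(
  motion=[0, 0, 0.0005, 0, 0, 0, 0, 0, 0, 0, 0, 0],
)

```text
clock: 24.92
ee_pos: [0.5529, -0.1322, 0.0631]
tcp_rot: [0.539, 3.095, -0.0]
contact_force: [-5.4, 1.6, 19.5]
opening: 0.0416
grip_force: 63.0
```

Contact came at TCP z 0.0632, which is what the bench grasp height (0.0031) plus the 60 mm deck predicts. I'll ease off slightly, then check the rim height above the deck.

drive_tool(
  motion=[0, 0, -0.0007, 0, 0, 0, 0, 0, 0, 0, 0, 0],
)

```text
clock: 25.18
ee_pos: [0.5529, -0.1322, 0.0632]
tcp_rot: [0.539, 3.095, -0.0]
contact_force: [-2.1, -0.0, 8.1]
opening: 0.0417
grip_force: 61.8
```

```bash
python3 - <<'E'
from h import *
d=grab('wrist','w6.png');np.savez('w6.npz',**d);P=fcloud(d)
h=cv2.cvtColor(d['image'],cv2.COLOR_RGB2HSV);ok=d['range_z']>0
g=P[(cv2.inRange(h,(40,80,40),(85,255,255))>0)&ok];g=g[g[:,2]>.05]
w=P[(cv2.inRange(h,(0,0,170),(180,40,255))>0)&ok];w=w[np.hypot(*(w[:,:2]-[.553,-.133]).T)<.1];w=w[abs(w[:,2]-.06)<.012]
hh,e=np.histogram(g[:,2],np.arange(.05,.1,.001));print([(round(a,3),b) for a,b in zip(e,hh) if b])
hh,e=np.histogram(w[:,2],np.arange(.048,.073,.001));print([(round(a,3),b) for a,b in zip(e,hh) if b])
r=cv2.inRange(h,(0,150,60),(6,255,255))>0;r=P[r&ok];r=r[np.hypot(*(r[:,:2]-[.553,-.133]).T)<.02];print('cap',len(r),r.mean(0) if len(r) else '')
E
```

```text
[(np.float64(0.059), np.int64(1)), (np.float64(0.06), np.int64(6)), (np.float64(0.061), np.int64(33)), (np.float64(0.062), np.int64(113)), (np.float64(0.063), np.int64(111)), (np.float64(0.064), np.int64(130)), (np.float64(0.065), np.int64(135)), (np.float64(0.066), np.int64(146)), (np.float64(0.067), np.int64(148)), (np.float64(0.068), np.int64(154)), (np.float64(0.069), np.int64(140)), (np.float64(0.07), np.int64(161)), (np.float64(0.071), np.int64(152)), (np.float64(0.072), np.int64(155)), (np.float64(0.073), np.int64(139)), (np.float64(0.074), np.int64(159)), (np.float64(0.075), np.int64(168)), (np.float64(0.076), np.int64(163)), (np.float64(0.077), np.int64(184)), (np.float64(0.078), np.int64(151)), (np.float64(0.079), np.int64(192)), (np.float64(0.08), np.int64(292)), (np.float64(0.081), np.int64(849)), (np.float64(0.082), np.int64(1421)), (np.float64(0.083), np.int64(283)), (np.float64(0.084), np.int64(2)), (np.float64(0.085), np.int64(1))]
[(np.float64(0.056), np.int64(7)), (np.float64(0.057), np.int64(28)), (np.float64(0.058), np.int64(262)), (np.float64(0.059), np.int64(7322)), (np.float64(0.06), np.int64(22550)), (np.float64(0.061), np.int64(7067)), (np.float64(0.062), np.int64(301)), (np.float64(0.063), np.int64(234)), (np.float64(0.064), np.int64(59)), (np.float64(0.065), np.int64(1)), (np.float64(0.067), np.int64(1)), (np.float64(0.068), np.int64(1)), (np.float64(0.07), np.int64(2))]
cap 958 [ 0.55383021 -0.13301023  0.06805872]
```

View pics/w6.png

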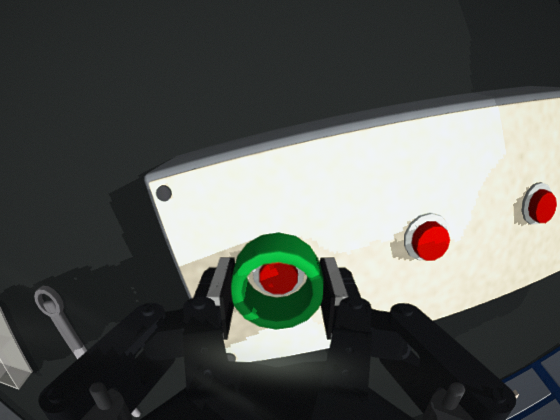

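The ring surrounds the red cap at (278,278). Its rim is 21.7 mm above the deck, so it lies flat. Releasing and lifting away.

drive_tool(
  motion=[0, 0, 0, 0, 0, 0, 0, 0, 0, 0, 0, 0, 0, 0, 0, 0, 0, 0, 0, 0, 0, 0, 0, 0],
  claw=0.72,
)

```text
clock: 25.72
ee_pos: [0.5528, -0.1322, 0.0629]
tcp_rot: [-0.539, -3.095, 0.0]
contact_force: [0.4, 0.0, 0.2]
opening: 0.0617
grip_force: 0.0
```

drive_tool(
  motion=[0, 0, -0.01, 0, 0, 0, 0, 0, -0.03, 0, 0, 0, 0, 0, -0.05, 0, 0, 0, 0, 0, -0.04, 0, 0, 0, 0, 0, 0, 0, 0, 0],
)

```text
clock: 26.35
ee_pos: [0.5539, -0.1324, 0.1961]
tcp_rot: [0.538, 3.09, -0.0]
contact_force: [0.3, -0.5, -1.4]
opening: 0.0614
grip_force: 0.0
```

```bash
python3 - <<'E'
from h import *
s=manip.state();print(s['clock'],s['ee_pos'].round(4),s['opening'],s['contact_force'].round(1))
d=grab('wrist','w7.png');P=fcloud(d)
h=cv2.cvtColor(d['image'],cv2.COLOR_RGB2HSV);g=P[(cv2.inRange(h,(40,80,40),(85,255,255))>0)];g=g[(g[:,2]>.05)]
t=g[g[:,2]>np.percentile(g[:,2],97)-.003];print(np.percentile(g[:,2],[50,97]),cv2.minEnclosingCircle((t[:,:2]*1e3).astype(np.float32)))
A=np.c_[t[:,:2],np.ones(len(t))];print('tilt',np.linalg.lstsq(A,t[:,2],rcond=None)[0][:2].round(3))
E
```

```text
26.35 [ 0.5539 -0.1324  0.1961] 0.061424595789192626 [ 0.3 -0.5 -1.4]
[0.08166432 0.08351421] ((524.6758422851562, -123.35171508789062), 51.930057525634766)
tilt [-0.587  0.21 ]
```

View pics/w7.png

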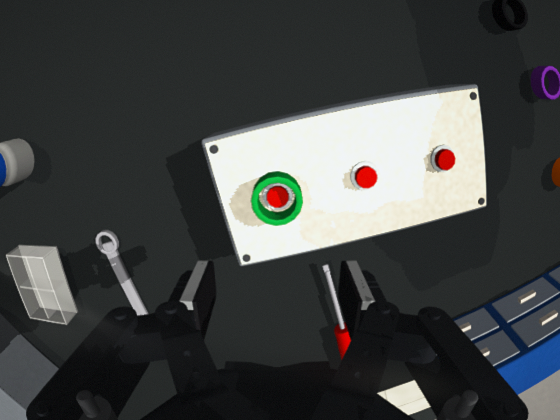

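The ring lies flat around button 3 at (277,197), with a median rim height of 0.0817. The gripper is clear, so I'm handing in. The tilt fit in that check was spoiled by outlier points, so I didn't use it.

```bash
python3 -c "
from bench import manip
print(manip.close_job())"
```

```text
the job is handed in; nothing more can be done
None
```

Button 3 was the one that snapped and stayed in (1 and 2 were soft); the green guard ring now lies flat on the deck around it, the gripper is clear, and the job was handed in at about 26 s.

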